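# Lay the cork dissecting board down against its stop

## Robot

A 6-joint arm with a two-finger parallel gripper is mounted at the origin on the work surface. World frame = base frame: x ahead of the robot, y to its left, z up, the work surface at z = 0. Lengths are in m, angles in rad, forces in N, time in s.
With the tool pointing down it reaches from about 0.275 to 0.725 m from the base axis. Payload 5.6 kg.
Tool frame: the origin (TCP) lies at the centre of the arm's flange, where the gripper is bolted on; the fingertips stand 173 mm ahead of it and the grasp point (between the pads) lies 155 mm ahead of it; z points along the fingers, y is the line along which they close (so a half turn about z gives the same grasp; the last joint's range is limited). The gripper opens to 85 mm and grips with 20 to 120 N. Pads are 22 mm wide; open, the fingers measure 114 mm over their backs; the gripper's body (76 mm by 85 mm) begins 54 mm behind the grasp point. The pads swing forward as they close: fully open they stand 13 mm farther back than shut.
Start: joints at [-0.82, 0.255, 0.108, 0, -1.424, -0.285], TCP at [0.247, -0.491, 0.405] pointing down, gripper open.
Joint ranges: [-2.95, 2.95], [-1.21, 1.97], [-1.09, 1.5], [-2.87, 1.71], [-2.94, -0.07], [-3.05, 3.05]. Speed limits (rad/s): [2.57, 2.57, 3.14, 3.14, 3.14, 3.14].

## Interface

Orientations are given as a unit quaternion [w, x, y, z].
In Python, from cell import sensors, capture, finish_job gives the robot as it stands. The module is installed in compiled form; this text tells all that it offers.
- The arm moves only by the shell command python3 -m pendant 'ROWS' [FORCE]. ROWS is JSON, a list of rows, each a list of 7 numbers: the shift along the tool's x, y, z scaled (see below), then the turn, a rotation vector about the tool's x, y, z scaled (see below), then the opening, from 0 (shut) to 1 (fully open). A call has 1 to 5 rows; each row is the pose to reach, as a shift and turn from the pose commanded when the call began, along the tool's axes at that moment; what a row does not reach only later rows make up. The controller multiplies each number of a shift by 0.12 m and each number of a turn by 60 degrees. A row lasts 1/10 s, in which the tool goes at most 50 mm and 8.59 degrees, less where a joint would pass 70% of its speed; a pose out of reach is approached as far as the arm can. A call with a number of a shift or a turn outside -1 to 1 is refused whole. A call with a gripper value outside its range is refused whole. The fingers move at their own pace and stop on an object; FORCE is the grip in N (left out, the last holds). Time passes only in rows, so rows that repeat a pose let the fingers close. It gives the time, the measured TCP pose, the force, the opening and the grip force at its end, in the units of the state.
- sensors.state(): the state, without advancing time (a new reading comes with each control period).
- capture(name): name is "scene" or "top" or "wrist"; returns a dict with "color" (384x512x3 uint8, red, green, blue), "depth" (384x512 float32, m along the optical axis (not along the pixel's ray), 0 where there is no reading), "camera_matrix" (3x3 intrinsics, pixels), "eye" and "rotation" of the camera in the world. Camera axes: x right, y up, looking along -z (the intrinsics and any distortion apply to the point x, -y, -z); pixel columns grow to the right and rows downward; lengths in m; the calibration is good to about 2 mm. A picture is of the moment at which its call begins.
- finish_job(): hands the job in; it is judged then, once.
The state is a dict: "t": time; "joint_pos": joint angles; "joint_velocities": joint speeds; "tau": joint torques, N m; "tool_pos": TCP position; "ee_rot": TCP orientation; "force": force on the tool from outside, world axes, zero at the start; "moment": the same for the moment, N m; "width": opening from 0.0 (shut) to 1.0 (fully open); "gripper_force": force on a finger pad.
Only numpy, scipy, OpenCV 4.12 (cv2) and the standard library are available. Lean on these libraries where they do the work, as an engineer would, in place of code of your own. Each camera call takes 0.05 s, during which the arm holds its last target. There are 200 camera calls.

## Task

The cork dissecting board has been left standing on its long edge at one end of the white sheet. Push it over with the fingertips so that it falls towards the metal stop bar and lies flat on its rubber feet, cork side up; then push it along the sheet until its edge sits square and flush against the bar. Do not grip, lift or carry the board, and leave everything else where it is.

Things in the scene. Friction and masses are not known exactly. Their poses are not given: they have to be found in the camera images.
- board: Cork board, 200 mm wide, 150 high, 20 thick, 0.26 to 0.47 kg: cork on dark wood with four rubber feet 5 mm proud. Stands free on a 200 mm edge, feet facing the bar; tips over past 8 degrees. Origin: middle of that edge, mid thickness. z up its height, y along its width, x out of footed side (cork face at x = -10 mm, wood +10, feet +15). Laid on its feet, x points down, z to the bar.
- board_middle (a point): The centre of the board, 75 mm along its z from its origin. Axes as the board's. With the board lying on its feet it is 15 mm above the sheet, and the cork face 25 mm above the sheet.
- corner_left (a point): End of the board's upper edge at y = +100 mm, z = +150 mm in the board's frame (mid thickness); this edge comes to rest against the bar. Axes as the board's.
- corner_right (a point): The same at y = -100 mm.
- station: White plastic sheet fixed to the table, 360 mm (x) by 330 mm (y), 4 mm thick, with an aluminium stop bar along y near its +x end: 260 mm long, 20 thick, top 24 mm above the sheet. Origin: centre of the underside, on the table; x from the standing board to the bar, z up. The board stands 110 to 150 mm behind the origin; tipped, it lies some 60 to 140 mm short of the bar.
- stop_face (a point): Middle of the bar's face that looks at the board, at the sheet's top surface: 130 mm from the station's origin along its x. Axes as the station's (x into the bar).
- kidney_dish: Steel kidney dish, about 230 by 110 mm, 40 mm high, on the table behind the standing board; stays put. Origin near its middle, on its underside.
- gallipot: Small steel bowl, 64 mm across, 36 mm high, on the table beyond the bar; stays put. Origin: centre of its underside.
- gel_bottle: Hand-gel bottle, 52 mm in diameter, 150 mm high, on the table beyond the bar; stays put. Origin: centre of its underside.
- specimen_jar: Screw-top specimen jar, 52 mm in diameter, 65 mm high, on the table beyond the bar; stays put. Origin: centre of its underside.
- forceps: Steel forceps, 140 mm long, 8 mm high, lying along the +y margin of the sheet; stays put. Origin: middle of its underside, x along it.
- scalpel_handle: Steel scalpel handle, 125 mm long, 5 mm high, lying along the -y margin of the sheet; stays put. Origin: middle of its underside, x along it.
- marker: White marker pen with a black cap, 130 mm long, 13 mm high, on the table just off the sheet's +y side; stays put. Origin: middle of its underside, x along it.
Mind the look-alikes: they are no part of the job. Of the things that look like the board, the larger one is meant.

How it is judged:
On the way, in this order (a step that is already met when the one before it is completed fails the run):
1. the board lies flat on its feet, cork side up (angle between board's own x axis and vertical above 3.06 rad), for 0.2 s.
2. its edge is against the stop bar (angle between board's own x axis and vertical above 3.06 rad and x of corner_left in the frame of stop_face between -0.005 and 0.006 m and x of corner_right in the frame of stop_face between -0.005 and 0.006 m and y of board in the frame of station between -0.065 and 0.065 m), for 0.2 s.
At the end, for the whole second after the job is handed in: The board lies at rest, flat on its feet with the cork up (within 4.5 degrees), within the sheet's width (its middle at most 65 mm to the side of the sheet's centre line), both ends of its leading edge within 5 mm of the bar's face (all of step 2 and linear speed of board below 0.01 m/s and angular speed of board below 0.05 rad/s); the robot touches nothing.
It fails at once if the board is lifted: its middle rises above its standing height by more than about 12 mm, or the edge it stood on rises more than 40 mm above the table (height (world z) of board_middle above 0.092 m or height (world z) of board above 0.04 m).
It fails at once if another object is moved by more than 15 mm or tipped (distance of any of kidney_dish, gallipot, gel_bottle, specimen_jar, forceps, scalpel_handle, marker from where it was at the start of the episode above 0.015 m or angle between any of kidney_dish, gallipot, gel_bottle, specimen_jar, forceps, scalpel_handle, marker's own z axis and vertical above 0.35 rad).
It also fails if it takes over 42 s, if anything falls off the work surface, if the arm or the gripper's body presses on something with over 40 N, if the wrist force passes 120 N, or if a joint passes its speed limit or range.

## Working session

There is one attempt and no reset: what is moved stays moved. The work goes in short steps, Python scripts to look and compute and a shell command to move; the robot and the scene stay as the last step left them, time stands still between calls to the robot, and variables do not carry over. Pictures are saved under pics/ and viewed, at most 10 in all, crops included, and the job is handed in when it is done.

```bash
mkdir -p pics; cat > h.py <<'E'
import numpy as np, cv2
from cell import sensors, capture
def save(n,c): cv2.imwrite('pics/'+n+'.png',c['color'][:,:,::-1])
def pts(c):
    K=c['camera_matrix'];d=c['depth'];v,u=np.mgrid[:d.shape[0],:d.shape[1]]
    p=np.stack([(u-K[0,2])/K[0,0]*d,-(v-K[1,2])/K[1,1]*d,-d],-1)
    return p@np.array(c['rotation']).T+np.array(c['eye'])
E
python3 - <<'E'
from h import *
a=capture('top');b=capture('scene')
save('top0',a);save('scene0',b)
np.savez('c0.npz',tp=pts(a),tc=a['color'],sp=pts(b),sc=b['color'],td=a['depth'],sd=b['depth'])
print(a['eye'],b['eye'],sensors.state()['t'],np.array(sensors.state()['ee_rot']))
E
```

```text
Traceback (most recent call last):
  File "h.py", line 7, in pts
    return p@np.array(c['rotation']).T+np.array(c['eye'])
           ~^~~~~~~~~~~~~~~~~~~~~~~~~~
ValueError: matmul: Input operand 1 has a mismatch in its core dimension 0, with gufunc signature (n?,k),(k,m?)->(n?,m?) (size 4 is different from 3)
```

View pics/top0.png

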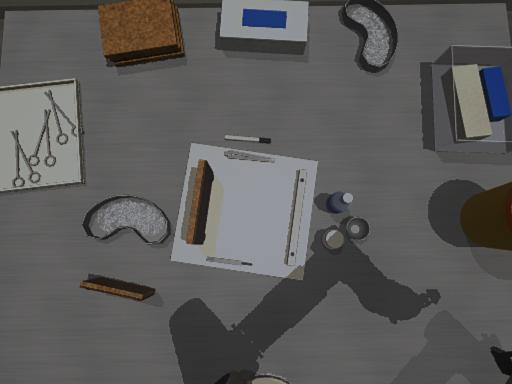

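View pics/scene0.png

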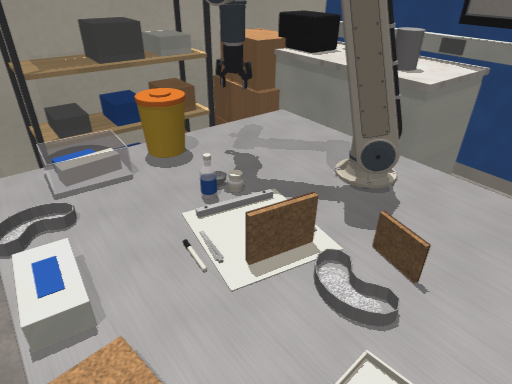

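The standing boards are at top (200,202), which is on the white sheet, and top (118,288), which is smaller and off the sheet. In the scene view they are at (282,228) and (400,245). There is also a cork stack at top (140,30). The one on the sheet is larger and faces the bar at top (297,218), so it fits the description. I'll confirm it in a crop and measure it.

```bash
sed -i 's/^import.*/&\nfrom scipy.spatial.transform import Rotation as R/; s/np.array(c\[.rotation.\]).T/rot(c["rotation"]).T/' h.py
cat >> h.py <<'E'
def rot(q):
    q=np.array(q,float)
    return q if q.size==9 else R.from_quat(q[[1,2,3,0]]).as_matrix()
E
python3 - <<'E'
from h import *
a=capture('top');b=capture('scene')
save('top0',a)
cr=np.hstack([cv2.resize(a['color'][130:300,70:330],(520,340),interpolation=2),cv2.resize(b['color'][170:300,220:320],(262,340),interpolation=2)])
cv2.imwrite('pics/crop0.png',cr[:,:,::-1])
P=pts(a);S=pts(b)
np.savez('c0.npz',tp=P,tc=a['color'],sp=S,sc=b['color'])
print(a['eye'],a['camera_matrix'],b['eye'])
for n,(u,v) in dict(sheetTL=(192,145),TR=(316,161),BR=(302,277),BL=(173,261),top1=(203,161),top2=(191,243),bar1=(301,172),bar2=(292,265),small=(118,288)).items():
    print(n,P[v,u].round(3))
s=sensors.state();print(s['t'],s['tool_pos'],rot(s['ee_rot']).round(3))
E
```

```text
[0.44397635 0.02363364 1.00992412] [[368.65876079   0.         253.58233987]
 [  0.         368.65876079 191.61820516]
 [  0.           0.           1.        ]] [1.06603972 0.70291257 0.62968437]
sheetTL [0.725 0.187 0.004]
TR [ 0.673 -0.159  0.004]
BR [ 0.357 -0.108  0.004]
BL [ 0.405  0.238 -0.002]
top1 [0.643 0.136 0.155]
top2 [0.451 0.164 0.153]
bar1 [ 0.638 -0.113  0.027]
bar2 [ 0.39  -0.08   0.029]
small [0.349 0.345 0.107]
0.2 [ 0.2470487  -0.49130231  0.4041452 ] [[-0.893 -0.449 -0.001]
 [-0.449  0.893  0.001]
 [ 0.     0.001 -1.   ]]
```

View pics/crop0.png

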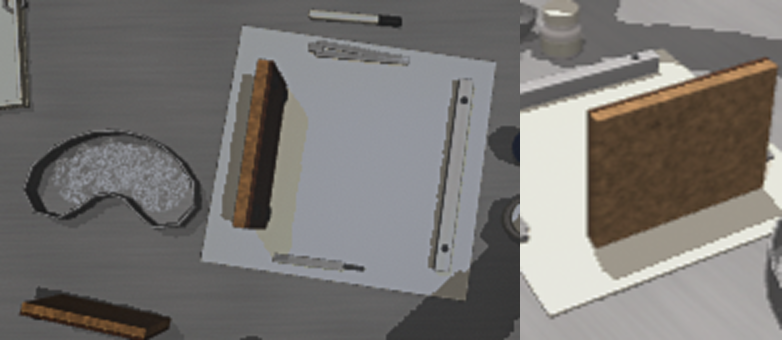

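The crop shows the sheet board's cork face towards the dish and its dark wood side towards the bar, about 200 mm long, so this is the target. Next I'll fit the sheet, the bar face and the board.

```bash
python3 - <<'E'
from h import *
z=np.load('c0.npz');P=z['tp'];C=z['tc']
# sheet: bright & low
V=C.astype(float).min(2)
m=((V>105)&(P[...,2]<.012)&(P[...,0]>.33)&(P[...,0]<.75)&(P[...,1]<.25)&(P[...,1]>-.17)).astype(np.uint8)
m=cv2.morphologyEx(m,cv2.MORPH_OPEN,np.ones((3,3)))
n,l,st,_=cv2.connectedComponentsWithStats(m);k=1+st[1:,4].argmax()
q=P[l==k][:,:2].astype(np.float32);print('sheet rect',cv2.minAreaRect(q))
def line(M,name):
    q=P[M];c=q[:,:2].mean(0);d=np.linalg.svd(q[:,:2]-c,full_matrices=False)[2][0]
    t=(q[:,:2]-c)@d;w=(q[:,:2]-c)@[d[1],-d[0]]
    print(name,len(q),c.round(4),d.round(4),np.percentile(t,[0,2,98,100]).round(4),np.percentile(w,[0,3,97,100]).round(4),np.median(q[:,2]).round(4))
box=(P[...,0]>.36)&(P[...,0]<.68)
line(box&(P[...,1]<-.05)&(P[...,1]>-.135)&(P[...,2]>.022)&(P[...,2]<.04),'bar')
line(box&(P[...,1]<.2)&(P[...,1]>.1)&(P[...,2]>.145)&(P[...,2]<.17)&(P[...,0]>.42),'boardtop')
S=z['sp']
M=(S[...,0]>.42)&(S[...,0]<.68)&(S[...,1]<.22)&(S[...,1]>.09)&(S[...,2]>.03)&(S[...,2]<.145)
q=S[M];c=q.mean(0);n=np.linalg.svd(q-c,full_matrices=False)[2][2];print('cork',len(q),c,n,q.min(0),q.max(0))
# other things near: dish extents
M=(P[...,1]>.2)&(P[...,1]<.52)&(P[...,0]>.38)&(P[...,0]<.62)&(P[...,2]>.02)
print('dish',P[M].min(0),P[M].max(0))
E
```

```text
sheet rect ((0.5419321060180664, 0.04096224904060364), (0.3610338568687439, 0.33157119154930115), 80.49166107177734)
bar 736 [ 0.5154 -0.096 ] [-0.9863  0.1651] [-0.1322 -0.1263  0.1227  0.1275] [-0.0105 -0.0096  0.0094  0.0099] 0.0275
boardtop 753 [0.5477 0.1522] [-0.9892  0.1468] [-0.1011 -0.0959  0.0943  0.0984] [-0.0098 -0.0093  0.0098  0.0108] 0.1533
cork 2578 [0.55962852 0.16129702 0.08934728] [-1.59706687e-01 -9.87164105e-01  8.96596465e-04] [0.45025174 0.12897187 0.03000637] [0.6493001  0.17977014 0.1449141 ]
dish [0.45402976 0.24567942 0.02001292] [0.58260265 0.47087872 0.04432639]
```

```bash
for i in 1; do
python3 -m pendant '[[-0.3,0.25,0,0,0,0,1],[-0.6,0.5,0,0,0,0,1],[-0.987,0.815,0,0,0,0,1],[-0.987,0.815,0,0,0,0,1]]'
python3 -m pendant '[[-0.3,0.25,0,0,0,0,1],[-0.6,0.5,0,0,0,0,1],[-0.987,0.815,0,0,0,0,1],[-0.987,0.815,0,0,0,0,1]]'
python3 -m pendant '[[-0.3,0.25,0,0,0,0,1],[-0.6,0.5,0,0,0,0,1],[-0.987,0.815,0,0,0,0,1],[-0.987,0.815,0,0,0,0,1]]'
python3 -m pendant '[[-0.3,0.25,0,0,0,0,1],[-0.6,0.5,0,0,0,0,1],[-0.987,0.815,0,0,0,0,1],[-0.987,0.815,0,0,0,0,1]]'
python3 -m pendant '[[-0.3,0.25,0,0,0,0,1],[-0.6,0.5,0,0,0,0,1],[-0.987,0.815,0,0,0,0,1],[-0.987,0.815,0,0,0,0,1]]'
python3 -m pendant '[[0,0,0,0,0,-0.12,1],[0,0,0,0,0,-0.25,1],[0,0,0,0,0,-0.37,1],[0,0,0,0,0,-0.45,1],[0,0,0,0,0,-0.45,1]]'
python3 -m pendant '[[0,0,0,0,0,-0.12,1],[0,0,0,0,0,-0.25,1],[0,0,0,0,0,-0.37,1],[0,0,0,0,0,-0.45,1],[0,0,0,0,0,-0.45,1]]'
done
python3 - <<'E'
from h import *
s=sensors.state();T=rot(s['ee_rot']);p=np.array(s['tool_pos']);print(s['t'],p,T.round(3),s['force'],s['width'])
print('to start, rows units',T.T@(np.array([.557,.2115,.290])-p)/.12)
E
```

```text
t: 0.6
tool_pos: [0.3099, -0.3476, 0.4049]
ee_rot: [0.001, -0.233, 0.973, 0.0]
force: [-0.2, 0.3, -0.9]
width: 0.999
gripper_force: 0.0
t: 1.0
tool_pos: [0.372, -0.2072, 0.4047]
ee_rot: [0.0, -0.233, 0.973, 0.0]
force: [-0.6, -0.2, 0.5]
width: 1.004
gripper_force: 0.0
t: 1.4
tool_pos: [0.4341, -0.0667, 0.4043]
ee_rot: [-0.0, -0.232, 0.973, 0.0]
force: [-0.4, -0.2, 0.3]
width: 1.001
gripper_force: 0.0
t: 1.8
tool_pos: [0.4962, 0.0737, 0.4036]
ee_rot: [-0.001, -0.232, 0.973, 0.0]
force: [-0.1, -1.1, -0.9]
width: 1.001
gripper_force: 0.0
t: 2.2
tool_pos: [0.5581, 0.2142, 0.4026]
ee_rot: [-0.001, -0.232, 0.973, -0.0]
force: [-0.4, -0.1, -1.3]
width: 0.995
gripper_force: 0.0
t: 2.7
tool_pos: [0.5568, 0.2102, 0.4046]
ee_rot: [-0.0, -0.451, 0.892, -0.0]
force: [-0.5, 1.1, 0.0]
width: 1.0
gripper_force: 0.0
t: 3.2
tool_pos: [0.5567, 0.2106, 0.4046]
ee_rot: [-0.0, -0.647, 0.763, -0.0]
force: [0.4, -0.5, -0.4]
width: 0.997
gripper_force: 0.0
3.2 [0.55671072 0.21064063 0.40464411] [[-0.164 -0.986 -0.   ]
 [-0.986  0.164 -0.   ]
 [ 0.     0.    -1.   ]] [ 0.35239191 -0.53025042 -0.37571274] 0.9973635113034858
to start, rows units [-0.00780684 -0.00135103  0.9553646 ]
```

```bash

python3 -m pendant '[[0,0,0.3,0,0,0,1],[0,0,0.6,0,0,0,1],[0,0,0.955,0,0,0,1],[0,0,0.955,0,0,0,1]]'
python3 -m pendant '[[0.1,0,0,0,0,0,1],[0.2,0,0,0,0,0,1],[0.25,0,0,0,0,0,1],[0.28,0,0,0,0,0,1],[0.3,0,0,0,0,0,1]]'
python3 -m pendant '[[0.04,0,0,0,0,0,1],[0.08,0,0,0,0,0,1],[0.12,0,0,0,0,0,1],[0.16,0,0,0,0,0,1],[0.2,0,0,0,0,0,1]]'
python3 - <<'E'
from h import *
b=capture('scene');S=pts(b)
M=(S[...,0]>.42)&(S[...,0]<.68)&(S[...,1]<.21)&(S[...,1]>-.06)&(S[...,2]>.03)&(S[...,2]<.12)
c=b['color'].astype(int);M&=(c[...,0]-c[...,2]>25)
q=S[M];m=q.mean(0);n=np.linalg.svd(q-m,full_matrices=False)[2][2];print(len(q),m,n,q.max(0))
save('s1',b)
E
```

```text
t: 3.6
tool_pos: [0.5546, 0.2101, 0.284]
ee_rot: [-0.006, -0.646, 0.764, 0.002]
force: [-0.8, 0.4, -0.7]
width: 1.009
gripper_force: 0.0
t: 4.1
tool_pos: [0.5508, 0.1755, 0.2912]
ee_rot: [0.001, -0.647, 0.762, -0.0]
force: [0.7, 0.2, -0.0]
width: 1.0
gripper_force: 0.0
t: 4.6
tool_pos: [0.5467, 0.1519, 0.29]
ee_rot: [-0.0, -0.647, 0.762, 0.0]
force: [-1.3, -0.8, 0.0]
width: 1.001
gripper_force: 0.0
2206 [0.5551924  0.14784954 0.07541031] [-0.14588261 -0.96878721 -0.20042357] [0.6473692  0.172218   0.11999588]
```

```bash

python3 -m pendant '[[0.05,0,0,0,0,0,1],[0.1,0,0,0,0,0,1],[0.13,0,0,0,0,0,1],[0.15,0,0,0,0,0,1],[0.15,0,0,0,0,0,1]]'
python3 -m pendant '[[0,0,0,0,0,0,1],[0,0,0,0,0,0,1],[0,0,0,0,0,0,1],[0,0,0,0,0,0,1],[0,0,0,0,0,0,1]]'
python3 - <<'E'
from h import *
b=capture('scene');S=pts(b)
M=(S[...,0]>.40)&(S[...,0]<.68)&(S[...,1]<.21)&(S[...,1]>-.06)&(S[...,2]>.02)&(S[...,2]<.16)
c=b['color'].astype(int);M&=(c[...,0]-c[...,2]>25)
q=S[M];m=q.mean(0);n=np.linalg.svd(q-m,full_matrices=False)[2][2];print(len(q),m,n,q.min(0),q.max(0))
save('s2',b)
E
```

```text
t: 5.15
tool_pos: [0.5439, 0.1342, 0.2901]
ee_rot: [0.0, -0.647, 0.762, 0.0]
force: [0.0, -0.0, -0.4]
width: 1.0
gripper_force: 0.0
t: 5.65
tool_pos: [0.5439, 0.1346, 0.2901]
ee_rot: [0.0, -0.647, 0.762, 0.0]
force: [0.3, 0.2, -0.1]
width: 1.002
gripper_force: 0.0
2427 [0.543332   0.07527248 0.02760397] [-3.95067719e-04  2.18318246e-03 -9.99997539e-01] [ 0.42665907 -0.01972955  0.02004   ] [0.64480435 0.1548075  0.13772528]
```

View pics/s2.png

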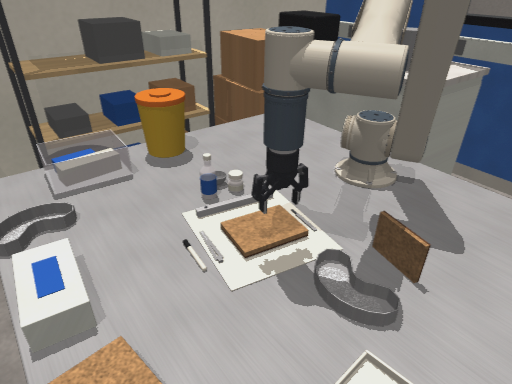

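The board is flat with the cork up, centred at scene (264,229), clear of the bar and margins. I'll back off behind it and measure.

```bash

python3 -m pendant '[[-0.2,0,0,0,0,0,1],[-0.4,0,0,0,0,0,1],[-0.55,0,0,0,0,0,1],[-0.6,0,0,0,0,0,1],[-0.6,0,0,0,0,0,1]]'
cat > m.py <<'E'
from h import *
def meas(cam):
    b=capture(cam);S=pts(b);c=b['color'].astype(int)
    M=(S[...,0]>.40)&(S[...,0]<.70)&(S[...,1]<.21)&(S[...,1]>-.12)&(S[...,2]>.02)&(S[...,2]<.037)&(c[...,0]-c[...,2]>22)
    M=cv2.morphologyEx(M.astype(np.uint8),cv2.MORPH_OPEN,np.ones((3,3)))>0
    q=S[M];r=cv2.minAreaRect(q[:,:2].astype(np.float32))
    sx=np.array([-.1652,-.9863]);sy=np.array([.9863,-.1652]);o=np.array([.5419,.041])
    B=(cv2.boxPoints(r)-o);print(cam,r,'station xy of corners',np.c_[B@sx,B@sy].round(4).tolist(),'z',np.median(q[:,2]))
    return b
if __name__=='__main__':
    meas('scene');b=meas('top');save('t3',b)
    s=sensors.state();T=rot(s['ee_rot']);p=np.array(s['tool_pos']);print(s['t'],p,T.round(3).tolist())
E
python3 m.py
```

```text
t: 6.2
tool_pos: [0.5555, 0.2062, 0.2898]
ee_rot: [-0.0, -0.648, 0.762, 0.0]
force: [-0.2, 0.5, 0.4]
width: 1.003
gripper_force: 0.0
scene ((0.5358871817588806, 0.06736785173416138), (0.15469536185264587, 0.20212076604366302), 81.40739440917969) station xy of corners [[0.0539, -0.1101], [0.0507, 0.092], [-0.104, 0.0895], [-0.1007, -0.1126]] z 0.027562147940011772
top ((0.5364865064620972, 0.06573202461004257), (0.14988626539707184, 0.19984766840934753), 81.73162078857422) station xy of corners [[0.0536, -0.1077], [0.0493, 0.0921], [-0.1006, 0.0889], [-0.0963, -0.111]] z 0.028560718487196823
6.3 [0.5554693  0.20516978 0.28998623] [[-0.162, -0.987, -0.0], [-0.987, 0.162, -0.0], [0.0, 0.0, -1.0]]
```

View pics/t3.png

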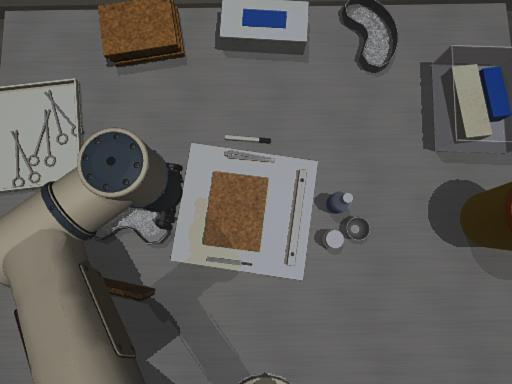

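```bash
python3 -m pendant '[[0.1,-0.02,0.2,0,0,0,1],[0.17,-0.035,0.4,0,0,0,1],[0.17,-0.035,0.5,0,0,0,1],[0.17,-0.035,0.5,0,0,0,1]]'
python3 - <<'E'
from h import *
s=sensors.state();p=np.array(s['tool_pos']);print(p)
for n in('scene','wrist'):
    S=pts(capture(n)); d=S-p
    M=(abs(d[...,0])<.08)&(abs(d[...,1])<.03)&(S[...,2]>.036)&(d[...,2]<-.1)
    q=S[M]; print(n,len(q),np.sort(q[:,2])[:60:4].round(4) if len(q) else '')
E
```

```text
t: 6.7
tool_pos: [0.5559, 0.1839, 0.2285]
ee_rot: [-0.002, -0.647, 0.763, 0.0]
force: [-0.3, 0.4, 0.6]
width: 1.003
gripper_force: 0.0
[0.55586879 0.1839057  0.22851456]
scene 436 [0.0681 0.0703 0.0717 0.0721 0.0733 0.0739 0.075  0.0763 0.0775 0.078
 0.0786 0.0797 0.0801 0.0805 0.0812]
wrist 18716 [0.0683 0.0686 0.0688 0.0691 0.0692 0.0693 0.0694 0.0695 0.0696 0.0697
 0.0698 0.0699 0.0699 0.0701 0.0701]
```

```bash
python3 -m pendant '[[0,0,0.2,0,0,0,1],[0,0,0.4,0,0,0,1],[0,0,0.467,0,0,0,1],[0,0,0.467,0,0,0,1]]'
python3 -m pendant '[[0.07,0,0,0,0,0,1],[0.14,0,0,0,0,0,1],[0.2,0,0,0,0,0,1],[0.25,0,0,0,0,0,1],[0.3,0,0,0,0,0,1]]'
python3 -m pendant '[[0.05,0,0,0,0,0,1],[0.1,0,0,0,0,0,1],[0.15,0,0,0,0,0,1],[0.2,0,0,0,0,0,1],[0.25,0,0,0,0,0,1]]'
python3 -m pendant '[[0.05,0,0,0,0,0,1],[0.1,0,0,0,0,0,1],[0.15,0,0,0,0,0,1],[0.2,0,0,0,0,0,1],[0.25,0,0,0,0,0,1]]'
python3 m.py
```

```text
t: 7.2
tool_pos: [0.5564, 0.185, 0.174]
ee_rot: [-0.0, -0.648, 0.762, -0.0]
force: [-0.6, -0.7, 0.3]
width: 0.997
gripper_force: 0.0
t: 7.7
tool_pos: [0.5508, 0.1488, 0.1746]
ee_rot: [0.001, -0.647, 0.762, -0.0]
force: [1.3, 2.2, -0.4]
width: 0.996
gripper_force: 1.2
t: 8.2
tool_pos: [0.546, 0.1195, 0.1745]
ee_rot: [0.001, -0.647, 0.762, -0.0]
force: [1.0, 4.4, 3.4]
width: 1.0
gripper_force: 2.1
t: 8.7
tool_pos: [0.5407, 0.0895, 0.174]
ee_rot: [-0.0, -0.647, 0.762, 0.0]
force: [-0.1, 5.4, 3.5]
width: 0.999
gripper_force: 2.1
scene ((0.525678813457489, 0.0072891563177108765), (0.1556660234928131, 0.1997968703508377), 81.73656463623047) station xy of corners [[0.1159, -0.1086], [0.1116, 0.0911], [-0.0441, 0.0878], [-0.0397, -0.112]] z 0.027467678078653468
top ((0.5246657729148865, 0.003709949553012848), (0.14932210743427277, 0.19966508448123932), 80.65058898925781) station xy of corners [[0.1146, -0.1105], [0.114, 0.0892], [-0.0353, 0.0888], [-0.0348, -0.1109]] z 0.028555951101276567
8.8 [0.54033928 0.08888989 0.17366053] [[-0.163, -0.987, -0.002], [-0.987, 0.163, -0.001], [0.001, 0.001, -1.0]]
```

```bash
python3 -m pendant '[[0.03,0,0,0,0,0,1],[0.05,0,0,0,0,0,1],[0.07,0,0,0,0,0,1],[0.085,0,0,0,0,0,1],[0.1,0,0,0,0,0,1]]'
python3 -m pendant '[[0.008,0,0,0,0,0,1],[0.016,0,0,0,0,0,1],[0.016,0,0,0,0,0,1]]'
python3 -m pendant '[[0.008,0,0,0,0,0,1],[0.016,0,0,0,0,0,1],[0.016,0,0,0,0,0,1]]'
python3 m.py
```

```text
t: 9.3
tool_pos: [0.5386, 0.0779, 0.1737]
ee_rot: [-0.001, -0.647, 0.762, 0.0]
force: [1.2, 2.6, -2.3]
width: 1.0
gripper_force: 0.9
t: 9.6
tool_pos: [0.5385, 0.0761, 0.1739]
ee_rot: [-0.0, -0.647, 0.762, 0.0]
force: [-0.1, 0.5, -0.3]
width: 0.999
gripper_force: 0.3
t: 9.9
tool_pos: [0.5383, 0.0743, 0.174]
ee_rot: [-0.0, -0.647, 0.762, -0.0]
force: [0.3, 1.0, -1.9]
width: 0.998
gripper_force: 0.6
scene ((0.5231408476829529, -0.010188356041908264), (0.15557484328746796, 0.19874076545238495), 80.8289794921875) station xy of corners [[0.132, -0.109], [0.1308, 0.0898], [-0.0248, 0.0889], [-0.0236, -0.1099]] z 0.027368320269447355
top ((0.5225273370742798, -0.010670676827430725), (0.14882129430770874, 0.19919244945049286), 80.63558197021484) station xy of corners [[0.1288, -0.11], [0.1283, 0.0892], [-0.0205, 0.0888], [-0.02, -0.1104]] z 0.0286209347657565
10.0 [0.53830442 0.07432436 0.1740735 ] [[-0.162, -0.987, -0.0], [-0.987, 0.162, -0.0], [0.0, 0.0, -1.0]]
```

```bash
python3 -m pendant '[[0.008,0,0,0,0,0,1],[0.016,0,0,0,0,0,1],[0.016,0,0,0,0,0,1]]'
python3 -m pendant '[[0.008,0,0,0,0,0,1],[0.016,0,0,0,0,0,1],[0.016,0,0,0,0,0,1]]'
```

```text
t: 10.3
tool_pos: [0.5385, 0.073, 0.1743]
ee_rot: [0.001, -0.647, 0.762, -0.0]
force: [1.5, 5.2, -2.2]
width: 1.0
gripper_force: 2.5
t: 10.6
tool_pos: [0.5383, 0.0724, 0.1743]
ee_rot: [0.003, -0.647, 0.763, 0.001]
force: [0.4, 12.0, -1.6]
width: 1.002
gripper_force: 5.8
```

Force has risen to 12 N and the tool has stalled, so the board is against the bar. I'll hold briefly, then back off.

```bash
python3 -m pendant '[[0.008,0,0,0,0,0,1],[0.014,0,0,0,0,0,1],[0.014,0,0,0,0,0,1],[0.014,0,0,0,0,0,1]]'
python3 -m pendant '[[-0.03,0,0,0,0,0,1],[-0.15,0,0,0,0,0,1],[-0.35,0,0,0,0,0,1],[-0.5,0,0,0,0,0,1],[-0.5,0,0,0,0,0,1]]'
python3 -m pendant '[[0,0,-0.2,0,0,0,1],[0,0,-0.5,0,0,0,1],[0,0,-0.8,0,0,0,1],[0,0,-0.8,0,0,0,1]]'
python3 -m pendant '[[-0.3,0,0,0,0,0,1],[-0.6,0,0,0,0,0,1],[-0.6,0,0,0,0,0,1]]'
python3 m.py; python3 -c "
import cv2;i=cv2.imread('pics/t3.png')[130:300,160:360];cv2.imwrite('pics/t4.png',cv2.resize(i,(800,600)[:2] if 0 else (700,595),interpolation=2))"
```

```text
t: 11.0
tool_pos: [0.5382, 0.0719, 0.1744]
ee_rot: [0.004, -0.647, 0.763, 0.001]
force: [0.2, 17.5, -2.6]
width: 0.999
gripper_force: 8.7
t: 11.5
tool_pos: [0.5475, 0.1302, 0.174]
ee_rot: [0.0, -0.648, 0.761, -0.0]
force: [-0.7, -1.1, 0.6]
width: 1.001
gripper_force: 0.0
t: 11.9
tool_pos: [0.5487, 0.1284, 0.2756]
ee_rot: [0.004, -0.648, 0.762, -0.002]
force: [0.0, 0.3, -0.1]
width: 0.998
gripper_force: 0.0
t: 12.2
tool_pos: [0.559, 0.2021, 0.2693]
ee_rot: [-0.0, -0.648, 0.761, 0.0]
force: [0.1, -0.1, -0.9]
width: 0.996
gripper_force: 0.0
scene ((0.5223979353904724, -0.011362947523593903), (0.15641389787197113, 0.2003030925989151), 80.48531341552734) station xy of corners [[0.1331, -0.1107], [0.1331, 0.0896], [-0.0233, 0.0896], [-0.0234, -0.1107]] z 0.02744905723840818
top ((0.5228269696235657, -0.011724770069122314), (0.14991538226604462, 0.1995084434747696), 80.55376434326172) station xy of corners [[0.1302, -0.1098], [0.13, 0.0897], [-0.0199, 0.0896], [-0.0197, -0.1099]] z 0.02858581111109504
12.3 [0.55852131 0.1995394  0.26925111] [[-0.161, -0.987, -0.001], [-0.987, 0.161, -0.001], [0.001, 0.001, -1.0]]
```

View pics/t4.png

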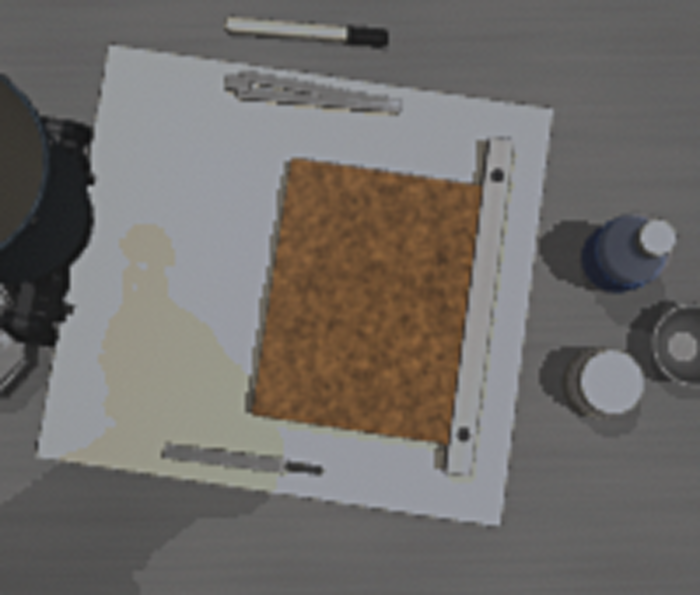

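The picture shows the board's right edge, crop (480,185) to (450,442), flush along the bar. The forceps, scalpel and marker are undisturbed and the gripper is clear.

```bash
python3 -m pendant '[[0,0,0,0,0,0,1],[0,0,0,0,0,0,1],[0,0,0,0,0,0,1]]'; python3 -c "from cell import finish_job; print(finish_job())"
```

```text
t: 12.6
tool_pos: [0.5587, 0.1984, 0.2701]
ee_rot: [-0.0, -0.647, 0.762, -0.0]
force: [-0.4, -0.8, 0.4]
width: 1.001
gripper_force: 0.0
the job is handed in; nothing more can be done
None
```

The board was pushed over, lies flat with the cork up, and sits square and flush against the stop bar by the last camera check; I handed the job in at about 12.6 s, and no verdict came back.

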